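Set a damper's click adjuster and cap it

TASK

Set the damper in the bench vice: turn the adjuster knob on its top clockwise until it is fully closed, gently, for forcing it at its stop would turn the damper in the jaws, and then back it out anticlockwise by five clicks. Then put the black dust cap over the knob, open side down and fully down on the collar. Leave the other things on the bench where they are.

Things in the scene. Friction and masses are not known exactly. Their poses are not given: they have to be found in the camera images.
- vise: Dark grey iron bench vice bolted to the bench, jaws 96 mm wide, 135 mm high. Origin on the bench under the middle of the jaw gap, which is the damper's axis; the screw and its 150 mm cross handle reach 190 mm along -x, the anvil 125 mm along +x.
- damper: Adjustable hydraulic damper, a threaded steel tube of 36 mm standing upright in the soft aluminium jaws, topped by a plain steel collar 56 mm in diameter and 18 mm high. Origin at the centre of the collar's flat top face, 218 mm above the bench; z up along its axis, x towards the filler plug. The damper stands in the jaws at any angle; a twist of about 0.6 N m on it turns it in the jaws, and that is too much.
- filler_plug (a point): Small brass screw head in the side of the collar, 30.5 mm from the axis and 9 mm below the collar's top. It tells whether the damper has turned in the jaws; it must not have moved by more than 2 mm at any time.
- adjuster: Round fluted aluminium knob on the collar, 40 mm in diameter, 25 mm high. Origin on its axis at its underside, 2 mm above the collar's top; z up. It turns about z in even clicks, 18 a turn (20 degrees each); clockwise from above closes, anticlockwise opens. Its range is 12 clicks from the closed stop, and it starts two to five clicks open. What angle is closed is not known: it must be felt.
- mark (a point): Outer end of the thin black line on the knob's top, 17 mm from its axis. A click takes 0.1 to 0.2 N m, at times 0.3 just as it leaves a notch; past its crest the knob pulls on into the next notch with a like twist, and left alone it rests there. Closed is a notch too: 1 to 2 degrees past it is a rigid stop, where the twist does not let up when turned on a little; keep it under 0.45 N m.
- needle_tip (a point): Tip of the valve needle inside the damper, on its axis, 60 mm below the collar's top; not visible. Each click of the knob lifts it 0.1 mm off its seat, far less than its measured position can show.
- needle_seat (a point): The needle's seat inside the damper, on its axis, 60 mm below the collar's top; z up. The needle's tip is level with it when the adjuster is closed and 0.5 mm above it five clicks out.
- cap: Loose dust cap, a black plastic cup 54 mm outside diameter, 47 mm inside, 34 mm high with a 4 mm roof (30 mm deep), 35 g, standing on the bench open side down. Origin at the centre of its open rim, z up through the roof. On the damper its rim rests flat on the collar's top, with the knob inside (3.5 mm play all round, 3 mm over the knob).
- lock_ring: Loose dark steel ring, 52 mm across and 12 mm high, flat on the bench (bystander). Origin at the centre of its underside.
- steel_cup: Loose open steel cup, 68 mm across the rim and 60 mm high (bystander). Origin at the centre of its underside.
- spare_damper: Loose second damper standing on the bench, 48 mm across, 144 mm high, coil spring round its rod (bystander). Origin at the centre of its underside.
- squeeze_bottle: Loose white squeeze bottle with a red spout, 64 mm across, 205 mm high (bystander). Origin at the centre of its underside.
- spanner: Loose steel spanner lying on the bench (bystander).
- screwdriver: Loose screwdriver lying on the bench (bystander).
- pliers: Loose pliers with orange grips lying on the bench (bystander).

How it is judged:
By the outcome, as a careful person would: the job done as asked, in the order asked, and still so for the second after the job is handed in, with the robot touching nothing.
It also fails if it takes over 72 s, if anything falls off the work surface, if the arm or the gripper's body presses on something with over 40 N, if the wrist force passes 120 N, or if a joint passes its speed limit or range.

ROBOT

A 6-joint arm with a two-finger parallel gripper is mounted at the origin on the work surface. World frame = base frame: x ahead of the robot, y to its left, z up, the work surface at z = 0. Lengths are in m, angles in rad, forces in N, time in s.
With the tool pointing down it reaches from about 0.375 to 0.9 m from the base axis. Payload 3.1 kg.
Tool frame: the origin (TCP) lies at the centre of the arm's flange, where the gripper is bolted on; the fingertips stand 173 mm ahead of it and the grasp point (between the pads) lies 155 mm ahead of it; z points along the fingers, x is the direction in which the jaws open and shut, and the axes are right-handed (so a half turn about z gives the same grasp; the last joint's range is limited). The gripper opens to 85 mm and grips with 20 to 120 N. Pads are 22 mm wide; open, the fingers measure 114 mm over their backs; the gripper's body (76 mm by 85 mm) begins 54 mm behind the grasp point. The pads swing forward as they close: fully open they stand 13 mm farther back than shut.
Start: joints at [-1.323, 0.527, 1.433, -0, 1.181, -0.178], TCP at [0.258, -0.569, 0.405] pointing down, gripper open.
Joint ranges: [-3.08, 3.08], [-0.75, 2.2], [0.22, 2.44], [-1.43, 4.57], [0, 2.65], [-2.85, 2.85]. Speed limits (rad/s): [2.79, 2.79, 3.14, 3.14, 3.14, 3.14].

INTERFACE

Orientations are given as a unit quaternion [x, y, z, w].
In Python, from station import manip gives the robot as it stands.
- The arm moves only by the shell command python3 -m jog 'ROWS' [OPENING] [FORCE]. ROWS is JSON, a list that holds one entry, the list of rows, each a list of 4 numbers: the shift along the world's x, y, z in mm, then the turn about the world's z in degrees. A call has exactly 8 rows; each row shifts and turns the commanded pose from where the row before left it; what a row does not reach is not made up. A row lasts 1/8 s, in which the tool goes at most 62.5 mm and 10.7 degrees, less where a joint would pass 70% of its speed; a pose out of reach is approached as far as the arm can. A call is refused whole if a number of a shift passes 62.5 or a number of a turn 10.7, either way. A call with a gripper value outside its range is refused whole. OPENING is the opening in per cent of the stroke, from 0 (shut) to 100 (fully open), set as the call begins (- or left out, the last holds). The fingers move at their own pace and stop on an object; FORCE is the grip in N (left out, the last holds). Time passes only in rows, so rows that do not move let the fingers close, or fill a call up. It gives the time, the measured TCP pose, the force and the opening at its end, in the units of the state.
- manip.sense(): the state, without advancing time (a new reading comes with each control period).
- manip.snapshot(name): name is "scene" or "top"; returns the picture (480x640x3 uint8, red, green, blue); there is no depth.
- manip.camera_info(name): a dict with "fx", "fy", "cx", "cy" (pixels), "k1" (the pictures are not rectified: a ray, as slopes to the right and down, at radius r is drawn at 1 + k1 r^2 times it, then the intrinsics apply), "R" (3x3) and "t" (3): a world point X has camera coordinates R X + t. Camera axes: x right, y down, z forward; pixel columns grow to the right and rows downward; lengths in m; the calibration is good to about 2 mm. A picture is of the moment at which its call begins. camera_info takes no time and is no camera call.
- manip.sign_off(): hands the job in, once; it reports no verdict.
The state is a dict: "t": time; "q": joint angles; "qd": joint speeds; "tau": joint torques, N m; "tcp_pos": TCP position; "tool_rot": TCP orientation; "force": force on the tool from outside, world axes, zero at the start; "ft_torque": the same for the moment, N m; "finger_gap": opening from 0.0 (shut) to 1.0 (fully open).
Only numpy, scipy, OpenCV 4.12 (cv2) and the standard library are available. Lean on these libraries where they do the work, as an engineer would, in place of code of your own. Each camera call takes 0.05 s, during which the arm holds its last target. There are 200 camera calls.

## Working session

There is one attempt and no reset: what is moved stays moved. The work goes in short steps, Python scripts to look and compute and a shell command to move; the robot and the scene stay as the last step left them, time stands still between calls to the robot, and variables do not carry over. Pictures are saved under pics/ and viewed, about 8 in all and at most 12, crops included, and the job is handed in when it is done.

```bash
mkdir -p pics; ls
python3 - <<'E'
from station import manip
import cv2
for n in("scene","top"):
    c=manip.camera_info(n); print(n,c)
    cv2.imwrite(f"pics/{n}0.png",cv2.cvtColor(manip.snapshot(n),cv2.COLOR_RGB2BGR))
print(manip.sense())
E
```

```text
pics
scene {'fx': 625.1788399355197, 'fy': 625.1788399355197, 'cx': 323.96164010316676, 'cy': 234.51845957732777, 'k1': 0.015933018974010865, 'R': array([[ 0.12527923,  0.99210866,  0.00505268],
       [ 0.84422856, -0.10392767, -0.52581097],
       [-0.5211365 ,  0.07013881, -0.85058644]]), 't': array([-0.13445314, -0.35001197,  1.61496126])}
top {'fx': 518.1269429762964, 'fy': 518.1269429762964, 'cx': 324.24627594914307, 'cy': 237.07434474311825, 'k1': -0.07236012652955622, 'R': array([[ 0.02213298, -0.9997539 , -0.00150595],
       [-0.98289982, -0.02148438, -0.1828835 ],
       [ 0.18280613,  0.00552795, -0.98313344]]), 't': array([0.04981992, 0.54298484, 1.14845988])}
{'t': 0.1, 'q': array([-1.32350594e+00,  5.28352351e-01,  1.43377005e+00,  4.18202391e-06,
        1.18138420e+00, -1.78522535e-01]), 'qd': array([ 0.00031231, -0.00037317, -0.00189009,  0.00144064,  0.00106727,
       -0.00010171]), 'tau': array([-5.90232912e-05, -4.43303347e+01, -1.78585929e+01, -2.38604598e-04,
        3.89093664e-03,  7.40822976e-07]), 'tcp_pos': array([ 0.25810108, -0.56887935,  0.40384527]), 'tool_rot': array([ 8.40552945e-01, -5.41728559e-01, -6.98227762e-04, -6.54435825e-04]), 'force': array([-0.25997359,  0.32138599,  0.88251509]), 'ft_torque': array([-0.02525623,  0.02484606, -0.01240114]), 'finger_gap': 1.0020667107675703}
```

View pics/scene0.png

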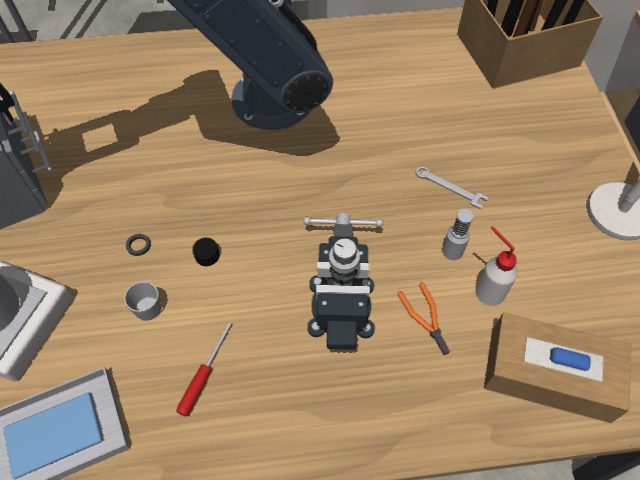

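View pics/top0.png

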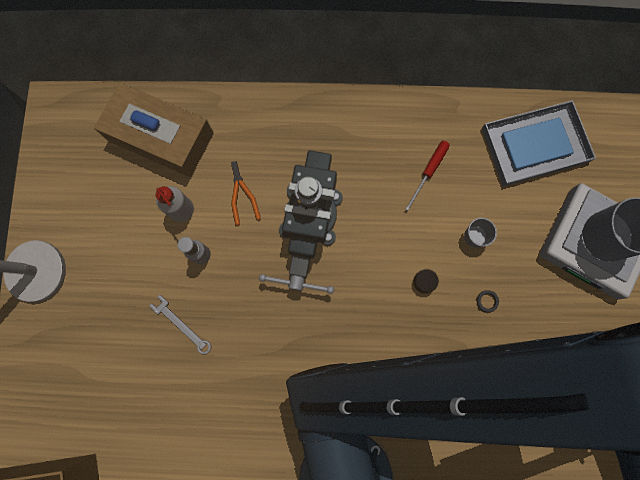

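Scene: knob near (345,247), cap near (206,251). Top: knob near (310,188), cap near (425,281), with everything else well clear of the vice. I'll localise both in each view.

```bash
cat > h.py <<'E'
import numpy as np, cv2
from station import manip
def proj(n,X):
    c=manip.camera_info(n); p=np.atleast_2d(X)@c["R"].T+c["t"]; s=p[:,:2]/p[:,2:]
    s=s*(1+c["k1"]*(s**2).sum(1,keepdims=True)); return s*[c["fx"],c["fy"]]+[c["cx"],c["cy"]]
def plane(n,uv,z):
    c=manip.camera_info(n); d=(np.atleast_2d(uv)-[c["cx"],c["cy"]])/[c["fx"],c["fy"]]; s=d.copy()
    for _ in range(20): s=d/(1+c["k1"]*(s**2).sum(1,keepdims=True))
    r=np.c_[s,np.ones(len(s))]@c["R"]; o=-c["R"].T@c["t"]
    return (o+r*((z-o[2])/r[:,2:]))[:,:2]
def circ(z,c,r,n=60):
    a=np.linspace(0,2*np.pi,n,endpoint=False); return np.c_[c[0]+r*np.cos(a),c[1]+r*np.sin(a),np.full(n,z)]
def blob(mask,near):
    k,l,s,c=cv2.connectedComponentsWithStats(mask.astype(np.uint8)); 
    d=np.hypot(*(c-near).T)+1e6*(s[:,4]<40); d[0]=1e9; i=d.argmin(); return l==i,c[i],s[i]
E
python3 - <<'E'
from h import *
out=[]
for n,k,cp in(("scene",(345,247),(206,251)),("top",(310,188),(425,281))):
    im=cv2.cvtColor(cv2.imread(f"pics/{n}0.png"),cv2.COLOR_BGR2RGB); g=im.max(2).astype(int)
    m,c,s=blob((g<60),cp); print(n,"cap dark blob",c,s)
    cs=max(cv2.findContours(m.astype(np.uint8),0,1)[0],key=cv2.contourArea); 
    P=plane(n,cs[:,0,:].astype(float),0.034); print(" cap outline on z=.034: centre",cv2.minEnclosingCircle(P.astype(np.float32)), "mid", plane(n,[c],.017))
    u,v=k; 
    cr=lambda p,r:cv2.resize(im[p[1]-r:p[1]+r,p[0]-r:p[0]+r],(400,400),interpolation=cv2.INTER_CUBIC)
    out.append(np.hstack([cr(k,25),cr(cp,25)])[:, :800])
    print(" knob px on z=.245",plane(n,[k],.245))
cv2.imwrite("pics/c1.png",cv2.cvtColor(cv2.resize(np.vstack(out),(600,600)),cv2.COLOR_RGB2BGR))
E
```

```text
scene cap dark blob [205.89879931 251.46998285] [193 238  27  28 583]
 cap outline on z=.034: centre ((0.45657217502593994, -0.17630606889724731), 0.03543538227677345) mid [[ 0.44667415 -0.17877613]]
 knob px on z=.245 [[0.60486512 0.09513846]]
top cap dark blob [425.06092437 281.4789916 ] [412 270  26  24 476]
 cap outline on z=.034: centre ((0.44297701120376587, -0.1725607067346573), 0.03245064243674278) mid [[ 0.44706788 -0.17705505]]
 knob px on z=.245 [[0.6030589  0.09084048]]
```

View pics/c1.png

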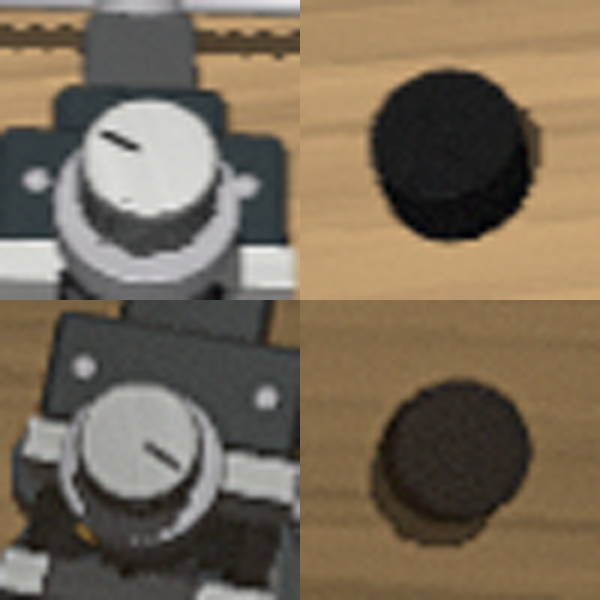

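Run:
```python
from h import *
for n,k,mk,cp in(("scene",(345.0,248.0),(337,244.2),(205.7,248.3)),("top",(308.3,186.5),(315,190.8),(426.7,280.7))):
    im=cv2.imread(f"pics/{n}0.png").max(2)
    K=plane(n,[k],.245)[0]; M=plane(n,[mk],.245)[0]; d=M-K
    print(n,"knob",K,"mark deg",np.degrees(np.arctan2(d[1],d[0])),np.hypot(*d),"cap",plane(n,[cp],.034)[0])
    # bright knob top: fit ellipse to the bright blob hull
    for th in (130,150,170):
        m,c,s=blob(im>th,k); 
        if s[4]>1500: continue
        cs=max(cv2.findContours(m.astype(np.uint8),0,1)[0],key=cv2.contourArea)[:,0]
        P=plane(n,cs.astype(float),.245).astype(np.float32); print(th,s,cv2.minEnclosingCircle(P))
for z in (.245,): print(proj("scene",circ(z,(.604,.093),.02,4)).round(1).tolist())
```

```text
scene knob [0.60688223 0.09484736] mark deg -126.15765607639806 0.01594718186028073 cap [ 0.44898664 -0.17663288]
150 [334 239  22  19 322] ((0.6063419580459595, 0.09393305331468582), 0.0196516290307045)
170 [334 239  22  19 307] ((0.6060290336608887, 0.09363902360200882), 0.019131001085042953)
top knob [0.60604714 0.09427015] mark deg -122.30733799018952 0.015864390727037995 cap [ 0.44720529 -0.17763188]
130 [298 177  41  25 430] ((0.600396454334259, 0.07515740394592285), 0.04232252389192581)
150 [299 178  36  23 356] ((0.6013109683990479, 0.07907526940107346), 0.03573482856154442)
170 [303 178  14  13  68] ((0.6112359762191772, 0.09207818657159805), 0.01652688719332218)
[[345.4, 256.5], [355.0, 245.5], [342.1, 237.1], [332.4, 247.9]]
```

```bash
python3 -m jog '[[[21.8,41.5,9.4,5.6],[21.8,41.5,9.4,5.6],[21.8,41.5,9.4,5.6],[21.8,41.5,9.4,5.6],[21.8,41.5,9.4,5.6],[21.8,41.5,9.4,5.6],[21.8,41.5,9.4,5.6],[21.8,41.5,9.4,5.6]]]' 
python3 -m jog '[[[24,45,0,6],[24,45,0,6],[24,45,0,6],[24,45,0,6],[24,45,0,6],[24,45,0,6],[24,45,0,6],[5.8,16.2,0,3]]]' 85 20
```

```text
t: 1.1
tcp_pos: [0.433, -0.2357, 0.4799]
tool_rot: [0.984, -0.179, -0.0, -0.0]
force: [0.2, -0.2, -0.5]
finger_gap: 0.996
t: 2.1
tcp_pos: [0.607, 0.0965, 0.4791]
tool_rot: [0.977, 0.212, -0.0, -0.0]
force: [0.3, -0.4, 0.2]
finger_gap: 0.849
```

```bash
python3 -m jog '[[[0,0,-15,0],[0,0,-15,0],[0,0,-15,0],[0,0,-15,0],[0,0,-10,0],[0,0,-6,0],[0,0,-3,0],[0,0,0,0]]]' 80 20
python3 -c "
from station import manip;s=manip.sense();print({k:s[k].round(4) for k in('tcp_pos','force','ft_torque','q')})"
```

```text
t: 3.1
tcp_pos: [0.6065, 0.0941, 0.401]
tool_rot: [0.978, 0.21, 0.0, 0.0]
force: [0.1, 0.8, 0.0]
finger_gap: 0.8
{'tcp_pos': array([0.6065, 0.0941, 0.401 ]), 'force': array([0.0549, 0.8076, 0.006 ]), 'ft_torque': array([ 0.0275, -0.0216,  0.0032]), 'q': array([-0.0279,  0.5161,  1.4662, -0.    ,  1.1589, -0.4503])}
```

```bash
cat > s.py <<'E'
from station import manip
import numpy as np
a=[]
s=manip.sense();x,y,z,w=s['tool_rot']
print('yaw %.2f'%np.degrees(2*np.arctan2(y,x)),'tz %.3f'%s['ft_torque'][2],'T',s['ft_torque'].round(3),'F',s['force'].round(2),'pos',s['tcp_pos'].round(4),'gap %.3f'%s['finger_gap'])
E
python3 -m jog '[[[0,0,0,0],[0,0,0,0],[0,0,0,0],[0,0,0,0],[0,0,0,0],[0,0,0,0],[0,0,0,0],[0,0,0,0]]]' 0 40 >/dev/null; python3 s.py
```

```text
yaw 24.20 tz -0.016 T [-0.096  0.424 -0.016] F [-2.44 -1.06  6.19] pos [0.6063 0.094  0.4017] gap 0.448
```

```bash
python3 -m jog '[[[0,0,0,-0.5],[0,0,0,-0.5],[0,0,0,-0.5],[0,0,0,-0.5],[0,0,0,0],[0,0,0,0],[0,0,0,0],[0,0,0,0]]]' >/dev/null; python3 s.py
python3 -m jog '[[[0,0,0,-0.5],[0,0,0,-0.5],[0,0,0,-0.5],[0,0,0,-0.5],[0,0,0,0],[0,0,0,0],[0,0,0,0],[0,0,0,0]]]' >/dev/null; python3 s.py
```

```text
yaw 22.23 tz 0.055 T [-0.097  0.38   0.055] F [-1.61 -1.32  5.57] pos [0.6063 0.094  0.4017] gap 0.453
yaw 20.21 tz 0.090 T [-0.074  0.361  0.09 ] F [-2.62 -0.01  5.22] pos [0.6063 0.094  0.4017] gap 0.450
```

```bash
python3 -m jog '[[[0,0,0,-4],[0,0,0,-4],[0,0,0,-4],[0,0,0,-4],[0,0,0,0],[0,0,0,0],[0,0,0,0],[0,0,0,0]]]' >/dev/null; python3 s.py
python3 -m jog '[[[0,0,0,-4],[0,0,0,-4],[0,0,0,-4],[0,0,0,-4],[0,0,0,-3],[0,0,0,0],[0,0,0,0],[0,0,0,0]]]' >/dev/null; python3 s.py
```

```text
yaw 4.24 tz 0.189 T [-0.123  0.382  0.189] F [-2.48 -0.48  4.62] pos [0.6063 0.0941 0.4017] gap 0.449
yaw -14.78 tz 0.071 T [-0.045  0.37   0.071] F [-2.39 -0.61  4.84] pos [0.6063 0.0941 0.4017] gap 0.454
```

```bash
python3 -m jog '[[[0,0,0,-0.5],[0,0,0,-0.5],[0,0,0,-0.5],[0,0,0,0],[0,0,0,0],[0,0,0,0],[0,0,0,0],[0,0,0,0]]]' >/dev/null; python3 s.py
python3 -m jog '[[[0,0,0,-0.5],[0,0,0,-0.5],[0,0,0,0],[0,0,0,0],[0,0,0,0],[0,0,0,0],[0,0,0,0],[0,0,0,0]]]' >/dev/null; python3 s.py
```

```text
yaw -16.25 tz 0.221 T [-0.083  0.399  0.221] F [-1.93  0.25  5.03] pos [0.6063 0.0941 0.4017] gap 0.445
yaw -17.23 tz 0.305 T [-0.056  0.393  0.305] F [-2.63 -0.08  6.05] pos [0.6063 0.0941 0.4017] gap 0.448
```

```bash
python3 -m jog '[[[0,0,0,-0.3],[0,0,0,-0.3],[0,0,0,0],[0,0,0,0],[0,0,0,0],[0,0,0,0],[0,0,0,0],[0,0,0,0]]]' >/dev/null; python3 s.py
```

```text
yaw -17.88 tz 0.087 T [-0.022  0.398  0.087] F [-2.38 -1.    5.64] pos [0.6064 0.094  0.4017] gap 0.447
```

```bash
python3 -m jog '[[[0,0,0,-0.4],[0,0,0,-0.4],[0,0,0,-0.4],[0,0,0,-0.3],[0,0,0,0],[0,0,0,0],[0,0,0,0],[0,0,0,0]]]' >/dev/null; python3 s.py
python3 -m jog '[[[0,0,0,-0.4],[0,0,0,-0.4],[0,0,0,-0.4],[0,0,0,-0.3],[0,0,0,0],[0,0,0,0],[0,0,0,0],[0,0,0,0]]]' >/dev/null; python3 s.py
```

```text
yaw -19.39 tz 0.065 T [-0.108  0.475  0.065] F [-2.93 -1.08  7.15] pos [0.6063 0.094  0.4017] gap 0.449
yaw -20.90 tz 0.109 T [-0.112  0.376  0.109] F [-1.77 -0.12  6.6 ] pos [0.6063 0.094  0.4017] gap 0.449
```

```bash
python3 -m jog '[[[0,0,0,-3],[0,0,0,-3],[0,0,0,-3],[0,0,0,-3],[0,0,0,-2.5],[0,0,0,0],[0,0,0,0],[0,0,0,0]]]' >/dev/null; python3 s.py
python3 -m jog '[[[0,0,0,-0.5],[0,0,0,-0.5],[0,0,0,-0.5],[0,0,0,-0.5],[0,0,0,0],[0,0,0,0],[0,0,0,0],[0,0,0,0]]]' >/dev/null; python3 s.py
```

```text
yaw -35.38 tz 0.128 T [-0.086  0.349  0.128] F [-2.22 -0.01  4.18] pos [0.6063 0.094  0.4017] gap 0.448
yaw -37.39 tz -0.006 T [-0.093  0.424 -0.006] F [-1.6  -1.08  6.35] pos [0.6063 0.094  0.4017] gap 0.450
```

```bash
python3 -m jog '[[[0,0,0,-0.5],[0,0,0,-0.5],[0,0,0,-0.5],[0,0,0,0],[0,0,0,0],[0,0,0,0],[0,0,0,0],[0,0,0,0]]]' >/dev/null; python3 s.py
python3 -m jog '[[[0,0,0,-0.5],[0,0,0,-0.5],[0,0,0,-0.5],[0,0,0,0],[0,0,0,0],[0,0,0,0],[0,0,0,0],[0,0,0,0]]]' >/dev/null; python3 s.py
```

```text
yaw -38.87 tz 0.080 T [-0.107  0.41   0.08 ] F [-2.32 -1.25  6.29] pos [0.6064 0.094  0.4017] gap 0.450
yaw -40.40 tz 0.045 T [-0.093  0.391  0.045] F [-1.51 -1.03  5.89] pos [0.6063 0.094  0.4017] gap 0.448
```

```bash
python3 -m jog '[[[0,0,0,-3],[0,0,0,-3],[0,0,0,-3],[0,0,0,-3],[0,0,0,-2.5],[0,0,0,0],[0,0,0,0],[0,0,0,0]]]' >/dev/null; python3 s.py
python3 -m jog '[[[0,0,0,-0.5],[0,0,0,-0.5],[0,0,0,-0.5],[0,0,0,-0.5],[0,0,0,0],[0,0,0,0],[0,0,0,0],[0,0,0,0]]]' >/dev/null; python3 s.py
```

```text
yaw -54.89 tz 0.096 T [-0.085  0.414  0.096] F [-2.14 -0.9   5.72] pos [0.6064 0.094  0.4017] gap 0.449
yaw -56.85 tz 0.255 T [-0.02   0.347  0.255] F [-1.76 -1.08  5.67] pos [0.6064 0.094  0.4017] gap 0.450
```

```bash
python3 -m jog '[[[0,0,0,-0.4],[0,0,0,-0.4],[0,0,0,0],[0,0,0,0],[0,0,0,0],[0,0,0,0],[0,0,0,0],[0,0,0,0]]]' >/dev/null; python3 s.py
```

```text
yaw -57.69 tz 0.127 T [-0.073  0.368  0.127] F [-1.52 -1.15  5.49] pos [0.6064 0.094  0.4017] gap 0.450
```

```bash
python3 -m jog '[[[0,0,0,-0.4],[0,0,0,-0.4],[0,0,0,-0.4],[0,0,0,0],[0,0,0,0],[0,0,0,0],[0,0,0,0],[0,0,0,0]]]' >/dev/null; python3 s.py
```

```text
yaw -58.88 tz 0.130 T [-0.075  0.336  0.13 ] F [-1.47 -0.26  5.77] pos [0.6064 0.094  0.4017] gap 0.451
```

```bash
python3 -m jog '[[[0,0,0,-3.5],[0,0,0,-3.5],[0,0,0,-3.5],[0,0,0,-3.5],[0,0,0,-1.6],[0,0,0,0],[0,0,0,0],[0,0,0,0]]]' >/dev/null; python3 s.py
python3 -m jog '[[[0,0,0,-0.5],[0,0,0,-0.5],[0,0,0,-0.5],[0,0,0,0],[0,0,0,0],[0,0,0,0],[0,0,0,0],[0,0,0,0]]]'; python3 s.py
```

```text
yaw -74.46 tz 0.109 T [-0.107  0.366  0.109] F [-1.66 -1.64  4.73] pos [0.6064 0.094  0.4017] gap 0.447
t: 23.1
tcp_pos: [0.6064, 0.0941, 0.4017]
tool_rot: [0.789, -0.615, 0.001, 0.0]
force: [-1.9, -1.3, 5.5]
finger_gap: 0.449
yaw -75.87 tz 0.549 T [-0.056  0.319  0.549] F [-1.91 -1.35  5.49] pos [0.6064 0.0941 0.4017] gap 0.449
```

0.549 N·m: that is the stop, reached more steeply than I expected (over the 0.45 guideline). I'll back off at once, then open five clicks.

```bash
python3 -m jog '[[[0,0,0,2],[0,0,0,1],[0,0,0,0],[0,0,0,0],[0,0,0,0],[0,0,0,0],[0,0,0,0],[0,0,0,0]]]' >/dev/null; python3 s.py
```

```text
yaw -73.00 tz 0.007 T [-0.113  0.317  0.007] F [-1.45 -0.37  5.29] pos [0.6064 0.0939 0.4017] gap 0.450
```

```bash
python3 -m jog '[[[0,0,0,8],[0,0,0,8],[0,0,0,8],[0,0,0,8],[0,0,0,8],[0,0,0,8],[0,0,0,8],[0,0,0,8]]]' >/dev/null
python3 -m jog '[[[0,0,0,8],[0,0,0,8],[0,0,0,8],[0,0,0,8],[0,0,0,4.5],[0,0,0,0],[0,0,0,0],[0,0,0,0]]]' >/dev/null; python3 s.py
```

```text
yaw 27.51 tz 0.051 T [-0.044  0.414  0.051] F [-2.08 -0.43  6.72] pos [0.6063 0.094  0.4017] gap 0.452
```

```bash
python3 -m jog '[[[0,0,0,0],[0,0,0,0],[0,0,0,0],[0,0,10,0],[0,0,25,0],[0,0,25,0],[0,0,20,0],[-20,-35,0,0]]]' 90
python3 -m jog '[[[-23,-39.4,0,0],[-23,-39.4,0,0],[-23,-39.4,0,0],[-23,-39.4,0,0],[-23,-39.4,0,0],[-23,-39.4,0,0],[0,0,0,0],[0,0,0,0]]]' 90
python3 s.py
python3 - <<'E'
from h import *
o=[]
for n,k in(("scene",(345,253)),("top",(308,192))):
    im=cv2.cvtColor(manip.snapshot(n),cv2.COLOR_RGB2BGR); cv2.imwrite(f"pics/{n}1.png",im)
    for q in (cv2.imread(f"pics/{n}0.png"),im): o.append(cv2.resize(q[k[1]-25:k[1]+25,k[0]-25:k[0]+25],(300,300),interpolation=cv2.INTER_CUBIC))
cv2.imwrite("pics/c2.png",np.vstack([np.hstack(o[:2]),np.hstack(o[2:])]))
E
```

```text
t: 27.1
tcp_pos: [0.5874, 0.0601, 0.4838]
tool_rot: [0.971, 0.239, 0.003, 0.001]
force: [-0.9, -0.3, 0.3]
finger_gap: 0.9
t: 28.1
tcp_pos: [0.4485, -0.1773, 0.4814]
tool_rot: [0.971, 0.237, 0.001, 0.0]
force: [-0.1, -0.6, 0.2]
finger_gap: 0.903
yaw 27.46 tz 0.006 T [ 0.028 -0.013  0.006] F [-0.12 -0.58  0.19] pos [ 0.4485 -0.1773  0.4814] gap 0.903
```

View pics/c2.png

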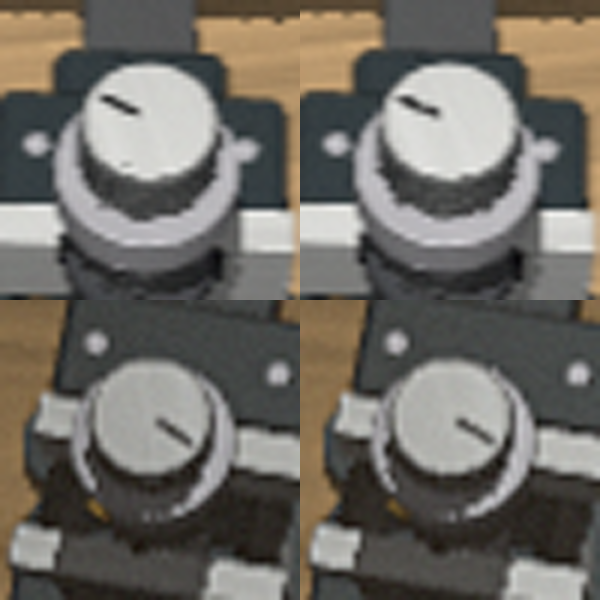

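Mark back at its starting direction (top crop outer end about (193,442), was (190,443)); brass plug at about (97,508) in both. I'll measure both numerically.

Run:
```python
from h import *
for t in "01":
    for n in("scene","top"):
        im=cv2.imread(f"pics/{n}{t}.png").astype(float); g=im.max(2)
        C=np.array([.6063,.0943]); c=proj(n,[[*C,.245]])[0]
        v,u=np.mgrid[:480,:640]; P=plane(n,np.c_[u.ravel(),v.ravel()].astype(float),.245).reshape(480,640,2)-C; r=np.hypot(P[...,0],P[...,1])
        base=np.median(g[r<.014]); w=np.where((r<.017)&(r>.004),np.clip(base-20-g,0,None),0)
        m=(P*w[...,None]).sum((0,1))/w.sum(); print(t,n,"mark",np.degrees(np.arctan2(m[1],m[0])).round(1),np.hypot(*m).round(4),end=" ")
        hs=cv2.cvtColor(im.astype(np.uint8),cv2.COLOR_BGR2HSV); roi=np.zeros((480,640),bool)
        y=im[...,2]-im[...,0]; roi[196:208,292:308]=1
        if n=="top": w=np.where(roi,np.clip(y-25,0,None),0); print("plug px",(u*w).sum()/w.sum(),(v*w).sum()/w.sum(),w.sum(),end="")
        print()
```

```text
0 scene mark -127.6 0.0104 
0 top mark -124.0 0.0092 plug px 298.74528301886795 201.4245283018868 212.0
1 scene mark -126.1 0.0108 
1 top mark -120.6 0.0094 plug px 298.57246376811594 201.2463768115942 138.0
```

```bash
python3 -m jog '[[[0,0,-45,0],[0,0,-50,0],[0,0,-50,0],[0,0,-50,0],[0,0,-50,0],[0,0,-30,0],[0,0,-16,0],[0,0,-6,0]]]' 95 >/dev/null; python3 s.py
python3 -m jog '[[[0,0,0,0],[0,0,0,0],[0,0,0,0],[0,0,0,0],[0,0,0,0],[0,0,0,0],[0,0,0,0],[0,0,0,0]]]' 0 20 >/dev/null; python3 s.py
```

```text
yaw 27.57 tz -0.009 T [ 0.002  0.027 -0.009] F [-0.52 -1.11  0.65] pos [ 0.4489 -0.1769  0.1834] gap 0.948
yaw 27.49 tz 0.021 T [ 0.171 -0.063  0.021] F [0.73 1.54 6.28] pos [ 0.4487 -0.1775  0.185 ] gap 0.614
```

```bash
python3 -m jog '[[[0,0,10,0],[0,0,30,0],[0,0,50,0],[0,0,50,0],[0,0,50,0],[0,0,50,0],[0,0,30,0],[0,0,0,0]]]' 0 30 >/dev/null; python3 s.py
python3 -m jog '[[[20,35,0,0],[26,45,0,0],[26,45,0,0],[26,45,0,0],[26,45,0,0],[20,35,0,0],[13.6,21.2,0,0],[0,0,0,0]]]' >/dev/null; python3 s.py
python3 - <<'E'
from h import *
o=[]
for n,k in(("scene",(345,245)),("top",(310,175))):
    im=cv2.cvtColor(manip.snapshot(n),cv2.COLOR_RGB2BGR); cv2.imwrite(f"pics/{n}2.png",im)
    o.append(cv2.resize(im[k[1]-40:k[1]+40,k[0]-40:k[0]+40],(400,400),interpolation=cv2.INTER_CUBIC))
cv2.imwrite("pics/c3.png",np.hstack(o))
E
```

```text
yaw 27.49 tz 0.049 T [ 0.018 -0.011  0.049] F [-0.84 -0.38 -0.91] pos [ 0.4484 -0.1774  0.4567] gap 0.614
yaw 27.65 tz -0.057 T [-0.041  0.011 -0.057] F [-0.15  0.25 -0.04] pos [0.606  0.0953 0.4516] gap 0.617
```

View pics/c3.png

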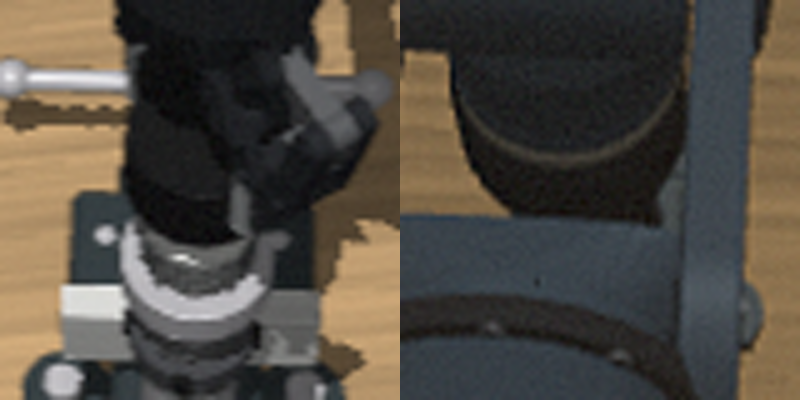

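The cap hangs in the fingers right above the knob, upright and roughly concentric (left crop, cap rim at about (190,225), knob top at (190,255)). Lowering.

```bash
python3 -m jog '[[[0,0,0,0],[0,0,0,0],[0,0,-6,0],[0,0,-6,0],[0,0,-6,0],[0,0,-6,0],[0,0,-6,0],[0,0,0,0]]]' >/dev/null; python3 s.py
python3 -m jog '[[[0,0,-5,0],[0,0,-5,0],[0,0,-3,0],[0,0,-2,0],[0,0,0,0],[0,0,0,0],[0,0,0,0],[0,0,0,0]]]' >/dev/null; python3 s.py
```

```text
yaw 27.50 tz -0.022 T [ 0.016  0.007 -0.022] F [-0.41  0.25 -1.17] pos [0.6058 0.0939 0.4232] gap 0.615
yaw 27.50 tz 0.004 T [-0.013 -0.002  0.004] F [ 0.55  0.39 -1.24] pos [0.606  0.0938 0.4091] gap 0.608
```

```bash
python3 -m jog '[[[0,0,-2,0],[0,0,-2,0],[0,0,-1,0],[0,0,-0.5,0],[0,0,0,0],[0,0,0,0],[0,0,0,0],[0,0,0,0]]]' >/dev/null; python3 s.py
python3 -m jog '[[[0,0,-0.5,0],[0,0,-0.5,0],[0,0,0,0],[0,0,0,0],[0,0,0,0],[0,0,0,0],[0,0,0,0],[0,0,0,0]]]' >/dev/null; python3 s.py
```

```text
yaw 27.49 tz 0.023 T [ 0.046 -0.017  0.023] F [-0.31  0.09  0.02] pos [0.606  0.0938 0.4034] gap 0.612
yaw 27.50 tz -0.040 T [ 0.     0.294 -0.04 ] F [-2.69  0.28  5.58] pos [0.6059 0.0939 0.4032] gap 0.611
```

```bash
python3 -m jog '[[[0,0,-0.5,0],[0,0,0,0],[0,0,0,0],[0,0,0,0],[0,0,0,0],[0,0,0,0],[0,0,0,0],[0,0,0,0]]]' 90 >/dev/null; python3 s.py
python3 -m jog '[[[0,0,10,0],[0,0,20,0],[0,0,30,0],[0,0,30,0],[0,0,20,0],[-30,-45,0,0],[-30,-50,0,0],[-30,-50,0,0]]]' >/dev/null
python3 -m jog '[[[-20,-45,0,0],[-10,-45,0,0],[0,-45,0,0],[0,-20,0,0],[0,0,0,0],[0,0,0,0],[0,0,0,0],[0,0,0,0]]]'; python3 s.py
python3 - <<'E'
from h import *
o=[]
for n,k in(("scene",(345,250)),("top",(308,188))):
    im=cv2.cvtColor(manip.snapshot(n),cv2.COLOR_RGB2BGR); cv2.imwrite(f"pics/{n}3.png",im)
    o.append(cv2.resize(im[k[1]-30:k[1]+30,k[0]-30:k[0]+30],(400,400),interpolation=cv2.INTER_CUBIC))
    g=im.max(2).astype(int); print(n,"cap top predicted px, centre",proj(n,[[.6063,.094,.252]])[0].round(1))
cv2.imwrite("pics/c4.png",np.hstack(o))
E
```

```text
yaw 27.50 tz -0.023 T [-0.008 -0.023 -0.023] F [ 0.28 -0.31  0.4 ] pos [0.606  0.0938 0.4019] gap 0.901
t: 39.3
tcp_pos: [0.4861, -0.2051, 0.512]
tool_rot: [0.971, 0.238, 0.0, -0.0]
force: [-0.3, 0.9, -0.1]
finger_gap: 0.895
yaw 27.59 tz -0.019 T [-0.007  0.011 -0.019] F [-0.28  0.87 -0.06] pos [ 0.4861 -0.2051  0.512 ] gap 0.895
scene cap top predicted px, centre [344.6 245.7]
top cap top predicted px, centre [308.3 185.4]
```

View pics/c4.png

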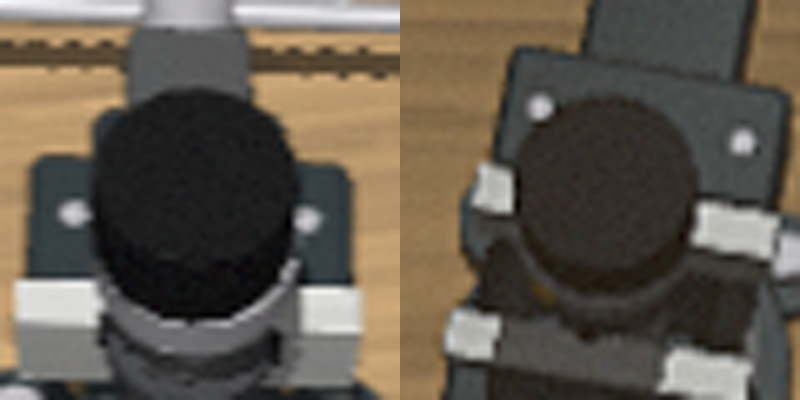

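View pics/scene3.png

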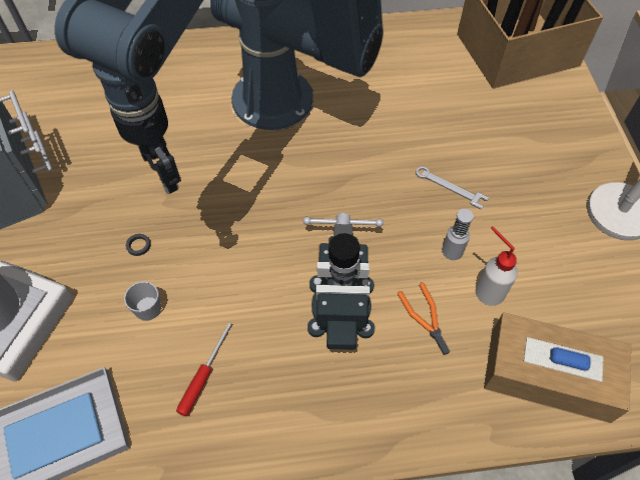

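The cap sits level on the collar. Its top centre is at about (344,246) in the scene view, against a predicted (344.6,245.7), and the other things are where they were. The plug shows at about (299,202) in the top view, unchanged. Handing in.

```bash
python3 -c "
from station import manip;print(manip.sign_off())"
```

```text
the job is handed in; nothing more can be done
None
```

The adjuster was turned clockwise to its stop and backed out five clicks. The dust cap is on over the knob, and the job was handed in at about 39 s. One thing went over: I pressed harder on the stop than you allowed.

- **Closing:** I turned the knob in small steps and read the twist at each one. The stop came on the fifth click. On the last 1.5° step the twist read 0.55 N m, over the 0.45 N m you asked for but below the roughly 0.6 N m that turns the damper. I backed off at once.
- **Damper in the jaws:** the brass filler plug shows no real movement between pictures before and after, about 0.2 px or 0.4 mm. I could not watch it while the gripper was at the knob.
- **Five clicks out:** I turned the knob 100° anticlockwise from the closed notch, and the twist there was near zero. The mark came back to its starting direction to within 1.5–3.5°. That is less than a click and fits a start of five clicks open, but it is not an exact match. I could not see the needle itself.
- **Cap:** it touched down at the height expected for its rim on the collar (403 mm at the flange). In both views it sits level and centred, and the gripper is clear of it.
- **Other things on the bench:** they look unmoved in the last scene picture.

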